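# Fish out a cage tray that slid back under its stand

### The arm

A 7-joint arm with a two-finger parallel gripper is mounted at the origin on the work surface. World frame = base frame: x ahead of the robot, y to its left, z up, the work surface at z = 0. Lengths are in m, angles in rad, forces in N, time in s.
With the tool pointing down it reaches from about 0.425 to 0.875 m from the base axis. Payload 4.7 kg.
Tool frame: the origin (TCP) lies at the very end of the fingers, on their centre line; the grasp point (between the pads) lies 19 mm behind it; z points along the fingers, y is the line along which they close (so a half turn about z gives the same grasp; the last joint's range is limited). The gripper opens to 85 mm and grips with 20 to 120 N. Pads are 22 mm wide; open, the fingers measure 114 mm over their backs; the gripper's body (76 mm by 85 mm) begins 54 mm behind the grasp point. The pads swing forward as they close: fully open they stand 13 mm farther back than shut.
Start: joints at [1.173, 0.321, -0.07, 1.45, 0.023, 1.371, -0.057], TCP at [0.26, -0.596, 0.201] pointing down, gripper open.
Joint ranges: [-2.86, 2.86], [-0.3, 2.09], [-1.38, 1.24], [0.06, 2.45], [-1.56, 4.7], [0.09, 2.05], [-2.69, 2.69]. Speed limits (rad/s): [2.57, 2.57, 3.14, 3.14, 3.14, 3.14, 3.14].

### API

Orientations are given as a unit quaternion [x, y, z, w].
In Python, from rig import r, viewer, finder gives the robot as it stands. The module is installed in compiled form; this text tells all that it offers.
- The arm moves only by the shell command python3 -m inch 'ROWS' [FORCE]. ROWS is JSON, a list of rows, each a list of 3 entries, a list of its own where there are three numbers: the shift along the world's x, y, z as a fraction of full scale, then the turn about the world's z as a fraction of full scale, then the closure in counts, from 0 (fully open) to 255 (shut). A call has 1 to 12 rows; each row shifts and turns the commanded pose from where the row before left it; what a row does not reach is not made up. Full scale, the value 1, is 0.3 m for a shift and 120 degrees for a turn. A row lasts 1/10 s, in which the tool goes at most 50 mm and 8.59 degrees, less where a joint would pass 70% of its speed; a pose out of reach is approached as far as the arm can. A call with a number of a shift or a turn outside -1 to 1 is refused whole. A call with a gripper value outside its range is refused whole. The fingers move at their own pace and stop on an object; FORCE is the grip in N (left out, the last holds). Time passes only in rows, so rows that do not move let the fingers close. It gives the time, the measured TCP pose, the force, the opening and the grip force at its end, in the units of the state.
- r.sense(): the state, without advancing time (a new reading comes with each control period).
- viewer.camera(name): name is "scene" or "top" or "wrist"; returns the picture (384x512x3 uint8, blue, green, red); there is no depth.
- viewer.camera_info(name): a dict with "fx", "fy", "cx", "cy" (pixels), "distortion" ([k1, k2, p1, p2, k3] as OpenCV has them; the pictures are not rectified), "T" (4x4, takes a point from camera to world coordinates). Camera axes: x right, y up, looking along -z (the intrinsics and any distortion apply to the point x, -y, -z); pixel columns grow to the right and rows downward; lengths in m; the calibration is good to about 2 mm. A picture is of the moment at which its call begins: read the wrist's pose just before it. camera_info takes no time and is no camera call; for the wrist camera it gives the pose at the moment of the call.
- r.close_job(): hands the job in; it is judged then, once.
Trained networks look in the newest picture that a camera, given by its name, has taken for a name from the list of things; names that differ only in an ending like _2 or _b are one class to them, and where a whole thing is asked for, a point or a joint stands for the part that bears it (a point fixed in the world has none). Each returns a list of dicts, best first, with "conf" (0 to 1); they miss things now and then, are a little off and sometimes report something else, mostly with a low value. They report only what shows in the picture. A call takes as long as a camera call. They do not tell look-alikes from the thing itself.
- finder.spot_in(label, camera): "centre" ([column, row] as shares, 0 to 1, of the picture: columns of its width, rows of its height, amid what is visible of it).
The state is a dict: "clock": time; "joint_positions": joint angles; "joint_velocities": joint speeds; "joint_torque": joint torques, N m; "eef_pos": TCP position; "tool_rot": TCP orientation; "wrist_force": force on the tool from outside, world axes, zero at the start; "torque": the same for the moment, N m; "gripper_width": finger opening in m; "finger_force": force on a finger pad.
Only numpy, scipy, OpenCV 4.12 (cv2) and the standard library are available. Lean on these libraries where they do the work, as an engineer would, in place of code of your own. Each camera call takes 0.05 s, during which the arm holds its last target. There are 200 camera calls.

### The job

The cream drop tray under the cage stand has been pushed too far back. Take the hooked rod by its yellow handle, reach it in under the front ledge, feel gently for the red pull eye on the tray front (it can be anywhere along its rail), catch it and draw the tray out to its stop, where its front is flush with the ledge. Then unhook and lay the rod flat on the bench, not dropping it and touching neither stand nor tray; keep the gripper itself off the stand and tray and leave the other things where they are.

Things in the scene. Friction and masses are not known exactly. Their poses are not given: they have to be found in the camera images.
- stand: fixed cage stand, 300 (x) x 220 (y) mm, cream wire-lidded cage on top from x = -110 mm back, up to z = 207 mm. Origin on the bench under its centre; its +x points from the open front (x = -150 mm) to the open back (+150 mm). Side panels' inner faces at y = +-102 mm
- ledge (a point): middle of the deck's front lower edge, the ledge: stand (-150, 0, 75) mm, axes as the stand's. The aluminium deck spans z 75 to 87 mm; below it, down to the bench, the front is open and nothing but the eye stands in front of the tray
- tray (a joint): metres the cream tray is drawn out to the stand's front (-x): starts 0 to 0.03; 0.112 = hard end stop, front face flush with the ledge. About 3 N friction, stays where left. Tray 280 x 170 mm, z 16 to 60 mm, front face at stand x = -38 mm minus this value. A push or pull of the rod over 12 N on tray, eye or stand does damage
- eye_line (a point): on the tray's centreline at the eye's depth and height: stand x = -60 mm minus tray value, y 0, z 40 mm; moves with the tray, axes as the stand's. The eye itself is clamped up to 35 mm to either side of it along y, unmeasured, and does not give
- tray_rail (a point): middle of the blue 150 mm rail across the tray front, 18 mm behind eye_line, z 40 mm. The red eye on it is an upright ring in the stand's x-z plane, its hole looking along the stand's y: inner radius 12, outer radius 18, bar 6 mm thick, on an 18 mm wide block
- hook: loose hooked rod, 0.11 kg: yellow handle 90 x 22 x 30 mm (x, y, z), origin at the centre of its underside, lying on the bench. A 6 mm steel rod runs from it along +x, axis at z = 15 mm, to x = 185 mm and there bends squarely to +y, ending at y = 25 mm. Balanced on the handle, which holds the centre of mass
- hook_tip (a point): middle of the bent tip of the hooked rod: at (185, 12.5, 15) mm in the rod's frame
- bottle: bystander: clear bottle with black cap, 60 mm wide, 150 mm tall, origin under its centre
- carton: bystander: white carton 50 x 50 x 110 mm, origin under its centre
- jar: bystander: amber jar with blue cap, 64 mm wide, 90 mm tall, origin under its centre
There are look-alikes about, which are no part of the job. There is more than one size of the hook; the job needs the smallest.

How it is judged:
By the outcome, as a careful person would: the job done as asked, in the order asked, and still so for the second after the job is handed in, with the robot touching nothing.
It also fails if it takes over 64 s, if anything falls off the work surface, if the arm or the gripper's body presses on something with over 40 N, if the wrist force passes 120 N, or if a joint passes its speed limit or range.

## Working session

There is one attempt and no reset: what is moved stays moved. The work goes in short steps, Python scripts to look and compute and a shell command to move; the robot and the scene stay as the last step left them, time stands still between calls to the robot, and variables do not carry over. Pictures are saved under pics/ and viewed, at most 10 in all, crops included, and the job is handed in when it is done.

```bash
mkdir -p pics; ls; cat > h.py <<'E'
from rig import r, viewer, finder
import numpy as np, cv2
def ray(cam,px):
    i=viewer.camera_info(cam);K=np.array([[i['fx'],0,i['cx']],[0,i['fy'],i['cy']],[0,0,1]])
    u=cv2.undistortPoints(np.array([[px]],float),K,np.array(i['distortion']))[0,0]
    T=np.array(i['T']);return T[:3,3],T[:3,:3]@np.array([u[0],-u[1],-1])
def at(cam,px,z):
    o,d=ray(cam,px);return o+d*(z-o[2])/d[2]
def proj(cam,p):
    i=viewer.camera_info(cam);K=np.array([[i['fx'],0,i['cx']],[0,i['fy'],i['cy']],[0,0,1]])
    T=np.array(i['T']);c=T[:3,:3].T@(np.array(p)-T[:3,3]);c=c*[1,-1,-1]
    return cv2.projectPoints(c.reshape(1,1,3),np.zeros(3),np.zeros(3),K,np.array(i['distortion']))[0].ravel()
E
python3 - <<'E'
from h import *
np.set_printoptions(precision=3,suppress=True)
for c in ('scene','top'):
    im=viewer.camera(c);cv2.imwrite(f'pics/{c}0.png',im)
    print(c,np.array(viewer.camera_info(c)['T']),viewer.camera_info(c)['fx'])
    for l in ('hook','stand','ledge','hook_tip','tray','tray_rail','bottle','carton','jar'):
        print(l,[(round(d['conf'],2),round(d['centre'][0]*512),round(d['centre'][1]*384)) for d in finder.spot_in(l,c)][:5])
s=r.sense();print(s)
E
```

```text
pics
scene [[ 0.251  0.918 -0.307  0.175]
 [-0.968  0.238 -0.079  0.035]
 [ 0.001  0.317  0.949  0.946]
 [ 0.     0.     0.     1.   ]] 348.5238389161321
hook [(0.92, 358, 354), (0.67, 114, 193), (0.63, 232, 172)]
stand [(0.75, 419, 196)]
ledge []
hook_tip [(0.94, 358, 354), (0.77, 236, 173), (0.66, 121, 193)]
tray []
tray_rail [(0.61, 480, 236)]
bottle [(0.61, 221, 89)]
carton [(0.81, 281, 97)]
jar [(0.91, 171, 117), (0.62, 478, 236)]
top [[ 0.008  0.987 -0.16   0.183]
 [-1.     0.008  0.001  0.109]
 [ 0.002  0.16   0.987  1.552]
 [ 0.     0.     0.     1.   ]] 449.1675236594006
hook [(0.88, 362, 280), (0.67, 151, 207), (0.65, 239, 167)]
stand [(0.94, 380, 152)]
ledge []
hook_tip [(0.93, 149, 209), (0.77, 230, 166), (0.75, 364, 283)]
tray []
tray_rail [(0.58, 429, 141)]
bottle [(0.63, 209, 101)]
carton [(0.97, 259, 101)]
jar [(0.92, 179, 135)]
{'clock': 1.0, 'joint_positions': array([ 1.173,  0.321, -0.07 ,  1.45 ,  0.023,  1.371, -0.057]), 'joint_velocities': array([-0.001,  0.001,  0.001,  0.001, -0.001, -0.   ,  0.   ]), 'joint_torque': array([ -0.   , -49.34 ,  -0.382, -31.458,   0.013,   0.001,   0.   ]), 'eef_pos': array([ 0.26 , -0.596,  0.201]), 'tool_rot': array([ 0.979,  0.204, -0.   ,  0.   ]), 'wrist_force': array([0.136, 0.133, 0.124]), 'torque': array([ 0.005, -0.01 ,  0.001]), 'finger_force': 0.0, 'gripper_width': 0.08584540749681946}
```

View pics/scene0.png

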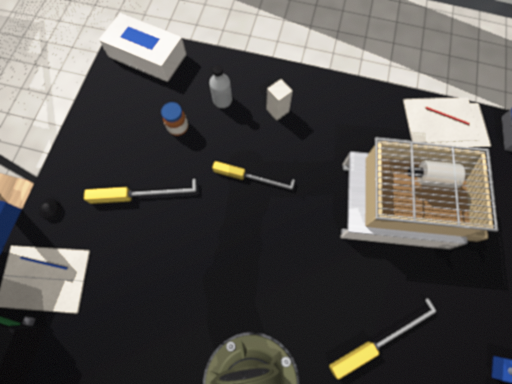

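View pics/top0.png

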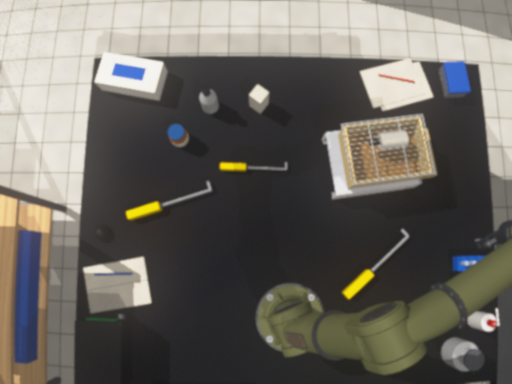

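The scene shows three yellow hooks. In the top picture they are at (239,167), (168,201) and (375,265). The middle one looks smallest. The stand at (380,152) has its front deck facing left. I'll measure all three and confirm in a crop.

```bash
python3 - <<'E'
from h import *
np.set_printoptions(precision=4,suppress=True)
for c in ('top','scene'):
    im=cv2.imread(f'pics/{c}0.png');hsv=cv2.cvtColor(im,cv2.COLOR_BGR2HSV)
    m=cv2.inRange(hsv,(20,150,100),(35,255,255))
    n,l,st,ce=cv2.connectedComponentsWithStats(m)
    for k in range(1,n):
        if st[k,4]>60:
            ys,xs=np.where(l==k)
            P=np.array([at(c,(x,y),0.022)[:2] for x,y in zip(xs,ys)]).astype(np.float32)
            print(c,ce[k],st[k,4],cv2.minAreaRect(P))
im=cv2.imread('pics/top0.png')
a=cv2.resize(im[140:230,110:300],None,fx=4,fy=4,interpolation=cv2.INTER_CUBIC)
b=cv2.resize(im[100:210,310:450],None,fx=4,fy=4,interpolation=cv2.INTER_CUBIC)
a=a[:, :]; 
cv2.imwrite('pics/crop1.png',a);cv2.imwrite('pics/crop2.png',cv2.resize(im[105:205,315:445],None,fx=6,fy=6,interpolation=cv2.INTER_CUBIC))
E
```

```text
top [232.4091 166.0331] 242 ((0.5187905430793762, 0.20144960284233093), (0.028557151556015015, 0.09447942674160004), 0.4080708622932434)
top [142.6322 210.1889] 397 ((0.36033445596694946, 0.5113801956176758), (0.039689209312200546, 0.12654833495616913), 18.0961856842041)
top [357.7413 283.697 ] 429 ((0.11598880589008331, -0.22974829375743866), (0.04013759270310402, 0.12654732167720795), 41.93646240234375)
scene [229.7946 170.    ] 258 ((0.5170471668243408, 0.2043083906173706), (0.09268800169229507, 0.032484810799360275), 89.48929595947266)
scene [107.9036 196.8857] 280 ((0.3582828938961029, 0.5129145979881287), (0.04207528755068779, 0.12896861135959625), 18.300453186035156)
scene [352.4109 358.8361] 421 ((0.11572432518005371, -0.22941209375858307), (0.03932306542992592, 0.12421510368585587), 42.178955078125)
```

View pics/crop1.png

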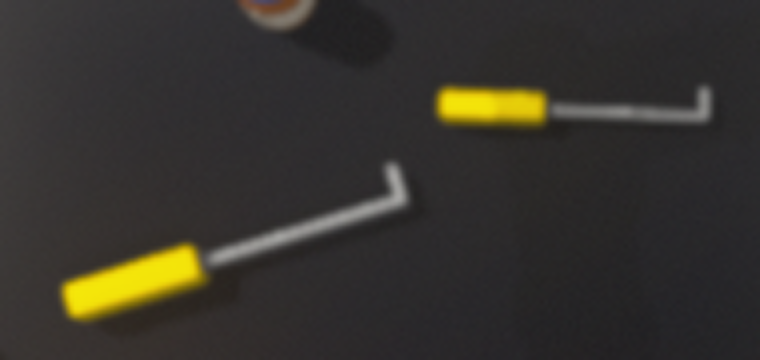

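View pics/crop2.png

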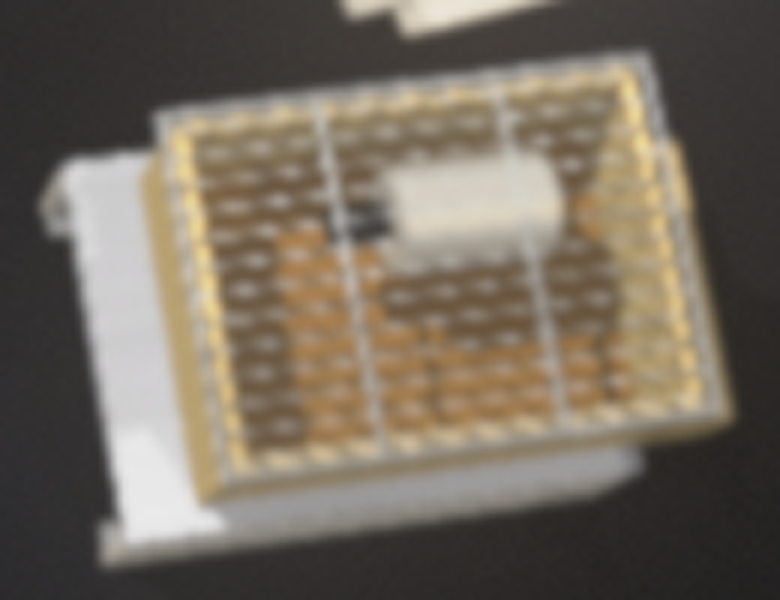

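The middle hook at top (232,166) has a 90 mm handle, against about 125 mm for the other two, so it is the smallest and the one wanted. It lies with its rod toward -y and its tip bent to +x. The deck's front edge in the crop runs (72,160) to (125,543).

```bash
python3 - <<'E'
from h import *
from scipy.optimize import least_squares
np.set_printoptions(precision=4,suppress=True)
c2=lambda u,v:(315+u/6-.4,105+v/6-.4)
c1=lambda u,v:(110+u/4-.4,140+v/4-.4)
print('deck',at('top',c2(72,160),.087),at('top',c2(125,543),.087))
for q in [(155,115),(640,52),(728,418),(232,498)]: print('lid',at('top',c2(*q),.207))
print('rod',at('top',c1(555,110),.015),at('top',c1(702,117),.015),at('top',c1(706,88),.015))
pts=[((-.15,.11,.087),(72,160)),((-.15,-.11,.087),(125,543))]
lid=[((-.11,1,.207),(155,115)),((.15,1,.207),(640,52)),((.15,-1,.207),(728,418)),((-.11,-1,.207),(232,498))]
def P(p,m,w=None):
    x,y,t=p[:3];m=np.array(m,float)
    if abs(m[1])==1:m[1]*=p[3]
    return [x+np.cos(t)*m[0]-np.sin(t)*m[1],y+np.sin(t)*m[0]+np.cos(t)*m[1],m[2]]
f=lambda p:np.concatenate([proj('top',P(p,m))-c2(*q) for m,q in pts+lid])
s=least_squares(f,[.5,-.2,-1.45,.1]);print('stand',s.x,np.degrees(s.x[2]),s.fun)
E
```

```text
deck [ 0.6285 -0.12    0.087 ] [ 0.4091 -0.1453  0.087 ]
lid [ 0.6174 -0.1457  0.207 ]
lid [ 0.6592 -0.4121  0.207 ]
lid [ 0.4592 -0.4475  0.207 ]
lid [ 0.4142 -0.1802  0.207 ]
rod [0.5168 0.1462 0.015 ] [0.5117 0.0176 0.015 ] [0.5377 0.014  0.015 ]
stand [ 0.5364 -0.2778 -1.4233  0.1025] -81.54779900191895 [-1.9455  1.4848  0.094   1.044   2.5455 -1.2609 -0.3104 -0.2026 -1.8453
  0.6485  1.2091 -1.4744]
```

```bash
python3 -m inch '[[[0,0,0.16],0,0],[[0,0,0.16],0,0],[[0,0,0.16],0,0],[[0,0.05,0.14],0,0],[[0.06,0.14,0],0.042,0],[[0.06,0.14,0],0.042,0],[[0.06,0.14,0],0.042,0],[[0.06,0.14,0],0.042,0],[[0.06,0.14,0],0.042,0],[[0.06,0.14,0],0.042,0],[[0.06,0.14,0],0.042,0],[[0.06,0.14,0],0.042,0]]'; python3 -m inch '[[[0.06,0.14,0],0.042,0],[[0.06,0.14,0],0.042,0],[[0.06,0.14,0],0.042,0],[[0.06,0.14,0],0.042,0],[[0,0,0],0,0],[[0,0,0],0,0]]'
python3 - <<'E'
from h import *
np.set_printoptions(precision=4,suppress=True)
s=r.sense();print(s['joint_positions'],s['eef_pos'])
im=viewer.camera('wrist');cv2.imwrite('pics/w1.png',im);print(viewer.camera_info('wrist'))
E
```

```text
clock: 2.2
eef_pos: [0.4046, -0.2428, 0.3876]
tool_rot: [0.848, 0.531, -0.0, 0.001]
wrist_force: [-0.1, -0.6, 0.4]
gripper_width: 0.0855
finger_force: 0.0
clock: 2.8
eef_pos: [0.4763, -0.0756, 0.3875]
tool_rot: [0.742, 0.671, -0.0, 0.0]
wrist_force: [0.4, -0.3, 0.2]
gripper_width: 0.0858
finger_force: 0.0
[ 0.6989 -0.0485 -0.5642  1.4937 -0.0254  1.6885  0.0314] [ 0.4763 -0.0756  0.3875]
{'fx': 289.00234565829993, 'fy': 289.00234565829993, 'cx': 260.2772186298849, 'cy': 186.97318172178328, 'distortion': array([-0.0193,  0.    ,  0.    ,  0.    ,  0.    ]), 'T': array([[ 0.9946,  0.0985,  0.0321,  0.4851],
       [-0.1036,  0.9429,  0.3167,  0.0041],
       [ 0.0009, -0.3183,  0.948 ,  0.5603],
       [ 0.    ,  0.    ,  0.    ,  1.    ]])}
```

View pics/w1.png

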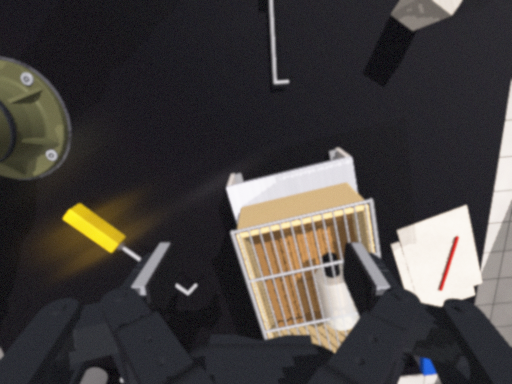

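The wrist picture shows the target hook's corner at (276,82) and the deck front edge running about (231,186) to (353,160). I'll enlarge the front edge to refine the stand pose.

```bash
python3 - <<'E'
from h import *
np.set_printoptions(precision=4,suppress=True)
im=cv2.imread('pics/w1.png')
cv2.imwrite('pics/w1c.png',cv2.resize(im[140:240,220:380],None,fx=5,fy=5,interpolation=cv2.INTER_CUBIC))
print(at('wrist',(276,81),.015),at('wrist',(288,80.5),.015),at('wrist',(271.5,10),.015))
E
```

```text
[0.515  0.0166 0.015 ] [0.5363 0.0152 0.015 ] [0.5173 0.1285 0.015 ]
```

View pics/w1c.png

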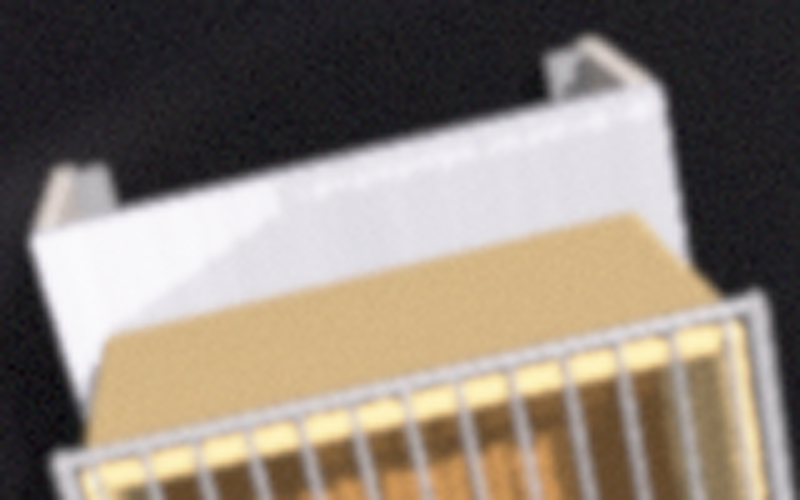

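```bash
python3 - <<'E'
from h import *
np.set_printoptions(precision=4,suppress=True)
c=lambda u,v:(220+u/5-.4,140+v/5-.4)
a=at('wrist',c(32,240),.075);b=at('wrist',c(660,86),.075);d=b-a
print('lower',a,b,np.linalg.norm(d),np.degrees(np.arctan2(d[1],d[0])),(a+b)/2)
a=at('wrist',c(116,207),.075);b=at('wrist',c(560,101),.075);d=b-a
print('mid',np.degrees(np.arctan2(d[1],d[0])))
a=at('wrist',c(75,165),.0);b=at('wrist',c(590,38),.0);d=b-a
print('feet',a,b,np.linalg.norm(d),np.degrees(np.arctan2(d[1],d[0])),(a+b)/2)
p=[at('wrist',c(*q),.207) for q in((55,465),(765,300))];d=p[1]-p[0];print('lid',p,np.degrees(np.arctan2(d[1],d[0])))
E
```

```text
lower [ 0.4081 -0.1528  0.075 ] [ 0.6302 -0.1199  0.075 ] 0.2244276602567464 8.423275950527255 [ 0.5192 -0.1364  0.075 ]
mid 8.023739105215796
feet [ 0.418  -0.1473  0.    ] [ 0.6253 -0.117   0.    ] 0.20953169212645337 8.310565236678844 [ 0.5216 -0.1322  0.    ]
lid [array([ 0.4262, -0.1749,  0.207 ]), array([ 0.618 , -0.1466,  0.207 ])] 8.389156830312716
```

```bash
python3 -m inch '[[[0.0232,0.154,0],0.00625,0],[[0.0232,0.154,0],0.00625,0],[[0.0232,0.154,0],0.00625,0],[[0.0232,0.154,0],0.00625,0],[[0.0232,0.154,0],0.00625,0],[[0.0232,0.154,0],0.00625,0],[[0,0,-0.15],0,0],[[0,0,-0.15],0,0],[[0,0,-0.15],0,0],[[0,0,-0.15],0,0],[[0,0,-0.15],0,0],[[0,0,0],0,0]]'
python3 - <<'E'
from h import *
np.set_printoptions(precision=4,suppress=True)
print(r.sense()['eef_pos'])
im=viewer.camera('wrist');cv2.imwrite('pics/w2.png',im)
m=cv2.inRange(cv2.cvtColor(im,cv2.COLOR_BGR2HSV),(20,150,100),(35,255,255));ys,xs=np.where(m)
P=np.array([at('wrist',(x,y),0.030)[:2] for x,y in zip(xs,ys)]).astype(np.float32)
P=P[abs(P-[.518,.2]).max(1)<.07]
print(len(P),cv2.minAreaRect(P),P.min(0),P.max(0))
E
```

```text
clock: 4.05
eef_pos: [0.5143, 0.196, 0.1562]
tool_rot: [0.717, 0.697, -0.005, -0.002]
wrist_force: [-0.4, -0.5, 0.7]
gripper_width: 0.0853
finger_force: 0.0
[0.5143 0.196  0.1562]
1973 ((0.5215473175048828, 0.20450909435749054), (0.09499872475862503, 0.024532582610845566), 87.95528411865234) [0.5077 0.1569] [0.5345 0.252 ]
```

```bash
python3 -m inch '[[[0,0,-0.15],0,0],[[0,0,-0.15],0,0],[[0,0,-0.1],0,0],[[0,0,0],0,0],[[0,0,0],0,0],[[0,0,0],0,0]]'
```

```text
clock: 4.7
eef_pos: [0.5207, 0.2013, 0.0457]
tool_rot: [0.716, 0.698, 0.002, 0.001]
wrist_force: [-0.7, 0.3, 0.6]
gripper_width: 0.0854
finger_force: 0.0
```

```bash
python3 -m inch '[[[0,0,-0.07],0,0],[[0,0,-0.06],0,0],[[0,0,0],0,0],[[0,0,0],0,0],[[0,0,0],0,150],[[0,0,0],0,255],[[0,0,0],0,255],[[0,0,0],0,255],[[0,0,0],0,255],[[0,0,0],0,255],[[0,0,0],0,255]]' 60
```

```text
clock: 5.8
eef_pos: [0.5178, 0.2005, 0.0033]
tool_rot: [0.716, 0.698, -0.0, -0.0]
wrist_force: [-1.2, -0.2, -1.3]
gripper_width: -0.0002
finger_force: 0.0
```

```bash
python3 - <<'E'
from h import *
a=viewer.camera('wrist');b=viewer.camera('scene')
b=cv2.resize(b[120:230,170:320],(512,384),interpolation=cv2.INTER_CUBIC)
cv2.imwrite('pics/w3.png',cv2.resize(np.hstack([a,b]),(800,300)))
E
```

```text
(no output)
```

View pics/w3.png

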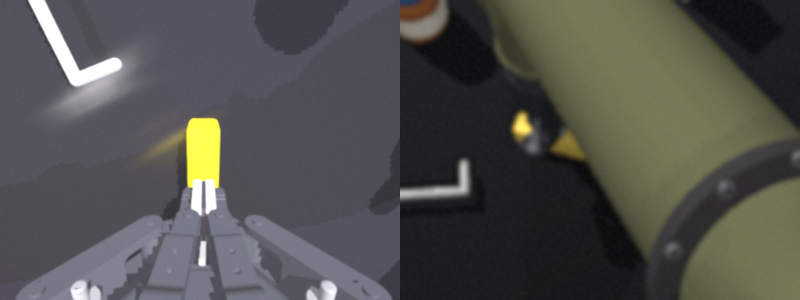

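```bash
python3 - <<'E'
from h import *
np.set_printoptions(precision=4,suppress=True)
s=r.sense();print(s['eef_pos'],s['gripper_width'],s['finger_force'],s['wrist_force'])
im=viewer.camera('wrist')
print('tcp px',proj('wrist',s['eef_pos']),[proj('wrist',s['eef_pos']+[0,0,z]) for z in(.01,.03,.05)])
print('end',at('wrist',(260,151),.03),at('wrist',(240,200),.03),at('wrist',(281,200),.03),viewer.camera_info('wrist')['T'][:,3])
cv2.imwrite('pics/w4.png',cv2.resize(im[130:330,160:360],(600,600),interpolation=cv2.INTER_CUBIC))
E
```

```text
[0.5179 0.2005 0.0033] 6.467747029114995e-05 0.0 [0.2122 0.0388 0.4126]
tcp px [258.9883 221.2919] [array([258.9344, 228.1749]), array([258.8076, 244.3543]), array([258.6475, 264.8085])]
end [0.5198 0.2527 0.03  ] [0.5083 0.2261 0.03  ] [0.5305 0.2255 0.03  ] [0.5206 0.2822 0.1762 1.    ]
```

View pics/w4.png

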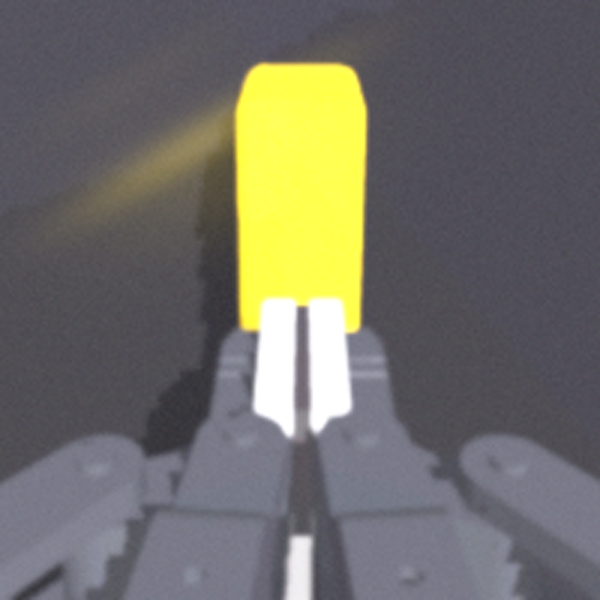

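The fingers read fully shut, yet the handle lies undisturbed around them. I'll open, lift a little and look again, then close stepwise.

```bash
python3 -m inch '[[[0,0,0],0,0],[[0,0,0],0,0],[[0,0,0],0,0],[[0,0,0],0,0],[[0,0,0],0,0],[[0,0,0],0,0],[[0,0,0],0,0],[[0,0,0],0,0]]'; python3 - <<'E'
from h import *
im=viewer.camera('wrist');cv2.imwrite('pics/w5.png',im)
E
```

```text
clock: 6.75
eef_pos: [0.5179, 0.2005, 0.0033]
tool_rot: [0.716, 0.698, -0.0, 0.0]
wrist_force: [0.3, -0.4, -0.5]
gripper_width: 0.0855
finger_force: 0.0
```

View pics/w5.png

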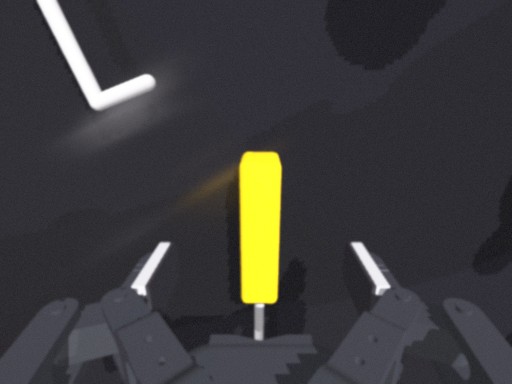

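The handle is intact between the open fingers at rows 152–303, with the pads at about (155,265) and (370,265). I'll close in steps and watch the width.

```bash
for i in 1; do python3 -m inch '[[[0,0,0],0,130],[[0,0,0],0,130],[[0,0,0],0,130],[[0,0,0],0,130]]' 40; python3 -m inch '[[[0,0,0],0,175],[[0,0,0],0,175],[[0,0,0],0,175]]'; python3 -m inch '[[[0,0,0],0,195],[[0,0,0],0,195]]';python3 -m inch '[[[0,0,0],0,215],[[0,0,0],0,215]]'; done; python3 - <<'E'
from h import *
print(at('wrist',(260,152),.03),at('wrist',(260,303),.03))
im=viewer.camera('wrist');cv2.imwrite('pics/w6.png',im)
E
```

```text
clock: 7.2
eef_pos: [0.5179, 0.2005, 0.0034]
tool_rot: [0.716, 0.698, 0.0, 0.0]
wrist_force: [-0.8, 0.1, -0.0]
gripper_width: 0.0419
finger_force: 0.0
clock: 7.5
eef_pos: [0.5179, 0.2005, 0.0034]
tool_rot: [0.716, 0.698, 0.0, 0.0]
wrist_force: [-0.1, -0.2, -0.8]
gripper_width: 0.0263
finger_force: 0.0
clock: 7.7
eef_pos: [0.5179, 0.2005, 0.0033]
tool_rot: [0.716, 0.698, 0.0, 0.0]
wrist_force: [-0.2, -0.6, -0.1]
gripper_width: 0.02
finger_force: 0.0
clock: 7.9
eef_pos: [0.5179, 0.2005, 0.0033]
tool_rot: [0.716, 0.698, 0.0, 0.0]
wrist_force: [-0.2, 0.7, 0.9]
gripper_width: 0.0131
finger_force: 0.0
[0.5198556  0.25212218 0.03      ] [0.51749942 0.15748418 0.03      ]
```

```bash
python3 - <<'E'
from h import *
a=cv2.imread('pics/w6.png')[150:320,180:340]
b=viewer.camera('scene')[130:200,180:290]
c=viewer.camera('top')[140:190,200:300]
f=lambda x:cv2.resize(x,None,fx=300/x.shape[0],fy=300/x.shape[0],interpolation=cv2.INTER_CUBIC)
t=np.hstack([f(a),f(b)]);t2=f(c)
t2=cv2.copyMakeBorder(t2,0,0,0,max(0,t.shape[1]-t2.shape[1]),0)[:,:t.shape[1]]
o=np.vstack([t,t2]);print(o.shape);cv2.imwrite('pics/w7.png',o)
E
```

```text
(600, 753, 3)
```

View pics/w7.png

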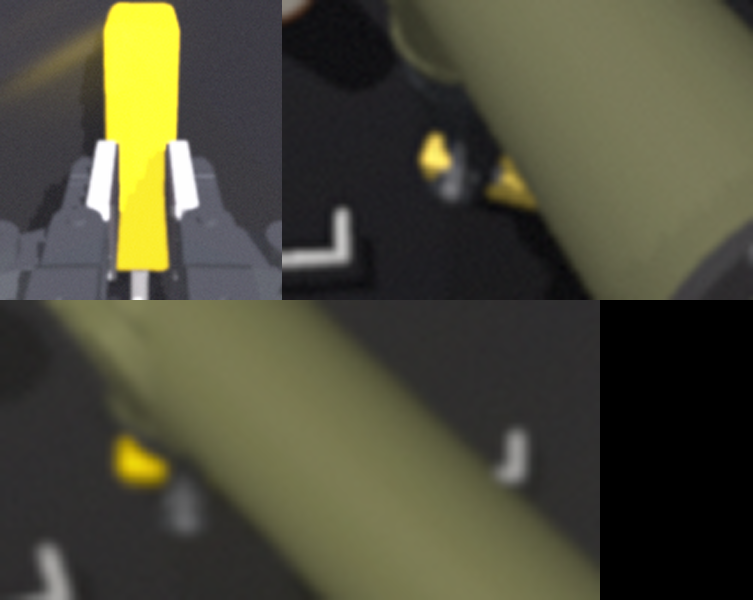

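The picture geometry suggests the fingertips stand higher than the TCP reading says. The strip spacing and rows put them about 35 mm above the bench, so the fingers closed over the handle. I'll open partway and feel downward gently.

```bash
python3 -m inch '[[[0,0,0],0,100],[[0,0,0],0,100],[[0,0,0],0,100],[[0,0,-0.01],0,100],[[0,0,0],0,100]]'; python3 -m inch '[[[0,0,-0.01],0,100],[[0,0,0],0,100]]';python3 -m inch '[[[0,0,-0.01],0,100],[[0,0,0],0,100]]'
```

```text
clock: 8.55
eef_pos: [0.5176, 0.2003, -0.0001]
tool_rot: [0.716, 0.698, -0.0, -0.0]
wrist_force: [-0.8, 0.6, -0.7]
gripper_width: 0.0518
finger_force: 0.0
clock: 8.75
eef_pos: [0.5176, 0.2004, -0.0031]
tool_rot: [0.716, 0.698, -0.0, -0.0]
wrist_force: [0.3, -0.2, -0.2]
gripper_width: 0.0514
finger_force: 0.0
clock: 8.95
eef_pos: [0.5176, 0.2004, -0.0061]
tool_rot: [0.716, 0.698, -0.0, -0.0]
wrist_force: [-0.0, -0.1, 0.5]
gripper_width: 0.052
finger_force: 0.0
```

```bash
python3 -m inch '[[[0,0,-0.01],0,100],[[0,0,0],0,100]]' | grep -E "eef|force"; python3 -m inch '[[[0,0,-0.01],0,100],[[0,0,0],0,100]]'| grep -E "eef|force";python3 -m inch '[[[0,0,-0.01],0,100],[[0,0,0],0,100]]'| grep -E "eef|force"
```

```text
eef_pos: [0.5177, 0.2003, -0.009]
wrist_force: [1.0, -1.3, 0.0]
finger_force: 0.0
eef_pos: [0.5176, 0.2004, -0.012]
wrist_force: [0.1, 0.6, -0.2]
finger_force: 0.0
eef_pos: [0.5176, 0.2004, -0.0151]
wrist_force: [-0.5, -0.9, -0.4]
finger_force: 0.0
```

```bash
python3 - <<'E'
from h import *
im=viewer.camera('wrist')
m=cv2.inRange(cv2.cvtColor(im,cv2.COLOR_BGR2HSV),(20,150,100),(35,255,255));ys,xs=np.where(m)
print('yellow',xs.min(),xs.max(),ys.min(),ys.max())
w=cv2.inRange(im,(200,200,200),(255,255,255))
n,l,st,ce=cv2.connectedComponentsWithStats(w)
for k in range(1,n):
    if st[k,4]>40: print(st[k])
E
```

```text
yellow 236 284 158 325
[  13    0  127  110 2910]
[183 234  23  45 397]
[315 234  24  42 376]
```

No contact at z = -15 mm, so the real tips are higher than reported. I'll keep feeling downward.

```bash
for i in 1; do python3 -m inch '[[[0,0,-0.01],0,100],[[0,0,0],0,100]]' | grep -E "eef|force"; python3 -m inch '[[[0,0,-0.01],0,100],[[0,0,0],0,100]]'| grep -E "eef|force";python3 -m inch '[[[0,0,-0.01],0,100],[[0,0,0],0,100]]'| grep -E "eef|force"; done
```

```text
eef_pos: [0.5177, 0.2003, -0.018]
wrist_force: [-1.5, 0.2, 0.3]
finger_force: 0.0
eef_pos: [0.5176, 0.2003, -0.0211]
wrist_force: [0.1, -0.1, 0.6]
finger_force: 0.0
eef_pos: [0.5176, 0.2004, -0.0241]
wrist_force: [-0.6, 0.4, -0.3]
finger_force: 0.0
```

```bash
python3 -m inch '[[[0,0,-0.01],0,100],[[0,0,0],0,100]]'| grep -E "eef|force";python3 -m inch '[[[0,0,-0.005],0,140],[[0,0,0],0,140],[[0,0,0],0,140]]' 20 | grep -E "eef|force|width"; python3 -m inch '[[[0,0,0],0,175],[[0,0,0],0,175]]'| grep -E "eef|force|width"; python3 -m inch '[[[0,0,0],0,200],[[0,0,0],0,200],[[0,0,0],0,200]]'| grep -E "eef|force|width"
```

```text
eef_pos: [0.5176, 0.2004, -0.0271]
wrist_force: [0.2, 0.5, 0.8]
finger_force: 0.0
eef_pos: [0.5179, 0.2005, -0.0282]
wrist_force: [-0.0, -1.1, 0.4]
gripper_width: 0.0386
finger_force: 0.0
eef_pos: [0.518, 0.2005, -0.0281]
wrist_force: [-0.2, -0.8, -0.9]
gripper_width: 0.0267
finger_force: 0.0
eef_pos: [0.5181, 0.2006, -0.028]
wrist_force: [0.3, -0.3, 0.5]
gripper_width: 0.0219
finger_force: 21.2
```

Gripped at 21.9 mm. I'll open slightly to find the bench with the tips, which gives a secure grasp depth and the height bias.

```bash
python3 -m inch '[[[0,0,0],0,165],[[0,0,0],0,165],[[0,0,-0.01],0,165],[[0,0,0],0,165]]'| grep -E "eef|force|width";python3 -m inch '[[[0,0,-0.01],0,165],[[0,0,0],0,165]]' | grep -E "eef|force|width"; python3 -m inch '[[[0,0,-0.007],0,165],[[0,0,0],0,165]]'| grep -E "eef|force|width"
```

```text
eef_pos: [0.5182, 0.2006, -0.0304]
wrist_force: [-1.1, -1.7, 7.1]
gripper_width: 0.0301
finger_force: 3.7
eef_pos: [0.5184, 0.2006, -0.0305]
wrist_force: [-8.8, -5.9, 30.8]
gripper_width: 0.03
finger_force: 15.5
eef_pos: [0.5184, 0.2005, -0.0306]
wrist_force: [-15.6, -8.3, 46.5]
gripper_width: 0.0301
finger_force: 23.5
```

The bench is at a reading of -30.4 mm. I'll back off at once and grip firmly.

```bash
python3 -m inch '[[[0,0,0.03],0,165],[[0,0,0.005],0,165],[[0,0,0],0,165]]'| grep -E "eef|force|width";python3 -m inch '[[[0,0,0],0,255],[[0,0,0],0,255],[[0,0,0],0,255],[[0,0,0],0,255],[[0,0,0],0,255]]' 70
```

```text
eef_pos: [0.518, 0.2004, -0.0259]
wrist_force: [0.1, -0.1, -0.3]
gripper_width: 0.0303
finger_force: 0.0
clock: 12.8
eef_pos: [0.5176, 0.2004, -0.0262]
tool_rot: [0.716, 0.698, -0.0, -0.0]
wrist_force: [0.8, 0.6, -0.7]
gripper_width: 0.0208
finger_force: 69.4
```

```bash
python3 -m inch '[[[0,0,0.03],0,255],[[0,0,0.03],0,255],[[0,0,0.025],0,255],[[-0.05,-0.06,0],0.027,255],[[-0.05,-0.08,0],0.027,255],[[-0.05,-0.08,0],0.025,255],[[-0.05,-0.08,0],0,255],[[-0.05,-0.06,0],0,255],[[0,0,0],0,255],[[0,0,0],0,255]]'
python3 - <<'E'
from h import *
for c in('top','scene'):
    im=viewer.camera(c);cv2.imwrite(f'pics/{c}1.png',im)
    e=r.sense()['eef_pos'];print(e,r.sense()['tool_rot'])
    q=proj(c,[e[0]+.0267,e[1]-.183,.04]);print(c,q)
    u,v=np.round(q).astype(int)
    cv2.imwrite(f'pics/{c}1c.png',cv2.resize(im[v-40:v+40,u-50:u+50],None,fx=5,fy=5,interpolation=cv2.INTER_CUBIC))
a=np.vstack([cv2.imread('pics/top1c.png'),cv2.imread('pics/scene1c.png')]);cv2.imwrite('pics/c1.png',cv2.resize(a,(375,600)));print(a.shape)
E
```

```text
clock: 13.8
eef_pos: [0.4436, 0.0922, 0.0005]
tool_rot: [0.656, 0.755, 0.0, 0.001]
wrist_force: [0.5, 0.2, -1.5]
gripper_width: 0.0208
finger_force: 69.2
[0.44397586 0.09304538 0.00054601] [6.55655018e-01 7.55059799e-01 7.98234653e-04 7.49010095e-04]
top [316.79403892 179.31550493]
[0.4439856  0.09348145 0.00046076] [6.55358538e-01 7.55317283e-01 8.56154493e-04 5.06832309e-04]
scene [327.14134791 207.52406588]
(800, 500, 3)
```

View pics/c1.png

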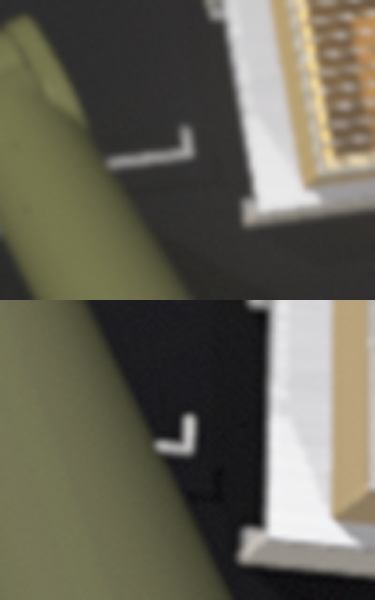

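The hook corner projects to top (317,180) and scene (328,207), within 1 px of prediction. So the TCP coincides with the hook origin and the rod axis is at z = 40 mm. Next I shift sideways, then insert.

```bash
cat > st.py <<'E'
from h import *
s=r.sense();e=s['eef_pos'];q=s['tool_rot'];t=2*np.arctan2(q[1],q[0])-np.radians(179.7)
d=np.array([np.cos(t),np.sin(t)]);b=np.radians(-81.7);ex=np.array([np.cos(b),np.sin(b)]);ey=np.array([-ex[1],ex[0]])
c=e[:2]+.185*d-[.520,-.135];F=np.array(s['wrist_force'][:2])
print('t%.2f yaw%.2f tipx%.1f y%.1f z%.1f Fx%.1f Fy%.1f Fz%.1f w%.4f'%(s['clock'],np.degrees(t),(c@ex)*1e3-150,(c@ey)*1e3,e[2]*1e3+41.2,F@ex,F@ey,s['wrist_force'][2],s['gripper_width']))
E
python3 st.py; python3 -m inch '[[[-0.046,-0.0067,0],0,255],[[-0.046,-0.0067,0],0,255],[[0,0,0],0,255],[[0,0,0],0,255]]' >/dev/null; python3 st.py
python3 -m inch '[[[0.018,-0.12,0],0,255],[[0.018,-0.12,0],0,255],[[0.0,0,0],0,255],[[0,0,0],0,255],[[0,0,0],0,255]]'>/dev/null; python3 st.py
```

```text
t13.90 yaw-81.59 tipx-202.1 y-41.9 z41.7 Fx-0.6 Fy0.4 Fz-1.4 w0.0208
t14.30 yaw-81.58 tipx-201.9 y-69.8 z41.3 Fx0.5 Fy1.1 Fz-1.3 w0.0208
t14.80 yaw-81.57 tipx-129.6 y-69.9 z41.1 Fx-1.0 Fy0.5 Fz-1.6 w0.0204
```

```bash
python3 -m inch '[[[0.006,-0.041,0],0,255],[[0.006,-0.041,0],0,255],[[0,0,0],0,255]]'>/dev/null; python3 st.py
python3 -m inch '[[[0.0015,-0.01,0],0,255],[[0.0015,-0.01,0],0,255],[[0,0,0],0,255]]'>/dev/null; python3 st.py
python3 -m inch '[[[0.0015,-0.01,0],0,255],[[0.0015,-0.01,0],0,255],[[0,0,0],0,255]]'>/dev/null; python3 st.py
python3 -m inch '[[[0.0015,-0.01,0],0,255],[[0.0015,-0.01,0],0,255],[[0,0,0],0,255]]'>/dev/null; python3 st.py
python3 -m inch '[[[0.0015,-0.01,0],0,255],[[0,0,0],0,255]]'>/dev/null; python3 st.py
```

```text
t15.10 yaw-81.78 tipx-101.5 y-71.3 z40.9 Fx0.2 Fy-0.0 Fz-0.9 w0.0208
t15.40 yaw-81.67 tipx-97.2 y-70.9 z40.9 Fx0.2 Fy-1.0 Fz-0.5 w0.0209
t15.70 yaw-81.68 tipx-91.0 y-70.9 z41.0 Fx0.2 Fy-0.8 Fz-1.2 w0.0209
t16.00 yaw-81.68 tipx-84.9 y-70.9 z41.0 Fx-0.7 Fy-1.1 Fz-1.9 w0.0209
t16.20 yaw-81.67 tipx-82.0 y-70.8 z40.9 Fx0.3 Fy0.2 Fz-1.7 w0.0205
```

```bash
python3 -m inch '[[[0.001,-0.0067,0],0,255],[[0,0,0],0,255]]'>/dev/null; python3 st.py
python3 -m inch '[[[0.001,-0.0067,0],0,255],[[0,0,0],0,255]]'>/dev/null; python3 st.py
python3 -m inch '[[[0.001,-0.0067,0],0,255],[[0,0,0],0,255]]'>/dev/null; python3 st.py
python3 -m inch '[[[0.001,-0.0067,0],0,255],[[0,0,0],0,255]]'>/dev/null; python3 st.py
python3 -m inch '[[[0.001,-0.0067,0],0,255],[[0,0,0],0,255]]'>/dev/null; python3 st.py
```

```text
t16.40 yaw-81.66 tipx-80.1 y-70.8 z41.0 Fx-0.1 Fy-0.2 Fz-1.4 w0.0211
t16.60 yaw-81.66 tipx-78.0 y-70.8 z41.0 Fx0.1 Fy-1.0 Fz-0.8 w0.0209
t16.80 yaw-81.66 tipx-76.0 y-70.8 z40.9 Fx-0.1 Fy0.5 Fz-1.2 w0.0210
t17.00 yaw-81.66 tipx-74.0 y-70.8 z40.9 Fx0.5 Fy0.3 Fz-1.3 w0.0208
t17.20 yaw-81.67 tipx-71.9 y-70.8 z40.9 Fx-0.4 Fy0.3 Fz-1.7 w0.0207
```

```bash
python3 -m inch '[[[0.001,-0.0067,0],0,255],[[0,0,0],0,255]]'>/dev/null; python3 st.py
python3 -m inch '[[[0.001,-0.0067,0],0,255],[[0,0,0],0,255]]'>/dev/null; python3 st.py
python3 -m inch '[[[0.001,-0.0067,0],0,255],[[0,0,0],0,255]]'>/dev/null; python3 st.py
python3 -m inch '[[[0.001,-0.0067,0],0,255],[[0,0,0],0,255]]'>/dev/null; python3 st.py
python3 -m inch '[[[0.001,-0.0067,0],0,255],[[0,0,0],0,255]]'>/dev/null; python3 st.py
```

```text
t17.40 yaw-81.66 tipx-69.9 y-70.8 z40.9 Fx0.5 Fy0.2 Fz-1.7 w0.0207
t17.60 yaw-81.63 tipx-68.6 y-70.7 z40.9 Fx-1.2 Fy-0.8 Fz-1.1 w0.0209
t17.80 yaw-81.63 tipx-66.3 y-70.7 z40.9 Fx-2.8 Fy-0.0 Fz-0.7 w0.0208
t18.00 yaw-81.65 tipx-63.9 y-70.7 z40.9 Fx-3.3 Fy0.3 Fz-1.1 w0.0208
t18.20 yaw-81.65 tipx-61.7 y-70.7 z40.9 Fx-1.8 Fy0.5 Fz-1.5 w0.0209
```

The rail touched at about -68.5 and the tray crept back a little at 3 N. I back off 11.5 mm so the tip sits at the hole's depth, then sweep +y with a stop on force.

```bash
cat >> st.py <<'E'
import sys
sys.exit(int(np.hypot(F@ex,F@ey)>3))
E
python3 -m inch '[[[-0.0027,0.019,0],0,255],[[-0.0028,0.019,0],0,255],[[0,0,0],0,255],[[0,0,0],0,255]]'>/dev/null; python3 st.py && 
python3 -m inch '[[[0.0033,0.0005,0],0,255],[[0.0033,0.0005,0],0,255],[[0.0033,0.0005,0],0,255]]'>/dev/null && python3 st.py && 
python3 -m inch '[[[0.0033,0.0005,0],0,255],[[0.0033,0.0005,0],0,255]]'>/dev/null && python3 st.py && 
python3 -m inch '[[[0.0033,0.0005,0],0,255],[[0.0033,0.0005,0],0,255]]'>/dev/null && python3 st.py && 
python3 -m inch '[[[0.0033,0.0005,0],0,255],[[0.0033,0.0005,0],0,255]]'>/dev/null && python3 st.py && 
python3 -m inch '[[[0.0033,0.0005,0],0,255],[[0.0033,0.0005,0],0,255]]'>/dev/null && python3 st.py && 
python3 -m inch '[[[0.0033,0.0005,0],0,255],[[0.0033,0.0005,0],0,255]]'>/dev/null && python3 st.py && 
python3 -m inch '[[[0.0033,0.0005,0],0,255],[[0.0033,0.0005,0],0,255]]'>/dev/null && python3 st.py && 
python3 -m inch '[[[0.0033,0.0005,0],0,255],[[0.0033,0.0005,0],0,255]]'>/dev/null && python3 st.py
```

```text
t18.60 yaw-81.61 tipx-73.5 y-70.5 z41.0 Fx0.2 Fy-0.1 Fz-1.3 w0.0212
t18.90 yaw-81.66 tipx-73.4 y-67.6 z41.0 Fx-0.8 Fy0.1 Fz-1.0 w0.0209
t19.10 yaw-81.65 tipx-73.6 y-65.6 z40.9 Fx-0.4 Fy0.2 Fz-1.7 w0.0207
t19.30 yaw-81.65 tipx-73.6 y-63.6 z40.9 Fx0.6 Fy0.7 Fz-2.5 w0.0210
t19.50 yaw-81.64 tipx-73.6 y-61.6 z40.9 Fx0.7 Fy0.6 Fz-1.7 w0.0208
t19.70 yaw-81.65 tipx-73.6 y-59.6 z40.9 Fx0.0 Fy-0.1 Fz-1.0 w0.0203
t19.90 yaw-81.64 tipx-73.6 y-57.6 z40.9 Fx0.2 Fy-0.0 Fz-1.3 w0.0206
t20.10 yaw-81.64 tipx-73.6 y-55.6 z40.9 Fx0.3 Fy0.0 Fz-1.1 w0.0208
t20.30 yaw-81.65 tipx-73.7 y-53.6 z41.0 Fx-0.2 Fy-0.2 Fz-1.2 w0.0207
```

```bash

python3 -m inch '[[[0.005,0.0007,0],0,255],[[0.005,0.0007,0],0,255]]'>/dev/null && python3 st.py && 
python3 -m inch '[[[0.005,0.0007,0],0,255],[[0.005,0.0007,0],0,255]]'>/dev/null && python3 st.py && 
python3 -m inch '[[[0.005,0.0007,0],0,255],[[0.005,0.0007,0],0,255]]'>/dev/null && python3 st.py && 
python3 -m inch '[[[0.0033,0.0005,0],0,255],[[0.0033,0.0005,0],0,255]]'>/dev/null && python3 st.py && 
python3 -m inch '[[[0.0033,0.0005,0],0,255],[[0.0033,0.0005,0],0,255]]'>/dev/null && python3 st.py && 
python3 -m inch '[[[0.0033,0.0005,0],0,255],[[0.0033,0.0005,0],0,255]]'>/dev/null && python3 st.py && 
python3 -m inch '[[[0.0033,0.0005,0],0,255],[[0.0033,0.0005,0],0,255]]'>/dev/null && python3 st.py && 
python3 -m inch '[[[0.0033,0.0005,0],0,255],[[0.0033,0.0005,0],0,255]]'>/dev/null && python3 st.py && 
python3 -m inch '[[[0.0033,0.0005,0],0,255],[[0.0033,0.0005,0],0,255]]'>/dev/null && python3 st.py && 
python3 -m inch '[[[0.0033,0.0005,0],0,255],[[0.0033,0.0005,0],0,255]]'>/dev/null && python3 st.py && 
python3 -m inch '[[[0.0033,0.0005,0],0,255],[[0.0033,0.0005,0],0,255]]'>/dev/null && python3 st.py && 
python3 -m inch '[[[0.0033,0.0005,0],0,255],[[0.0033,0.0005,0],0,255]]'>/dev/null && python3 st.py
```

```text
t20.50 yaw-81.65 tipx-73.6 y-50.5 z40.9 Fx-0.4 Fy0.3 Fz-1.5 w0.0209
t20.70 yaw-81.64 tipx-73.6 y-47.4 z41.0 Fx0.2 Fy1.3 Fz-1.2 w0.0209
t20.90 yaw-81.65 tipx-73.6 y-44.5 z40.9 Fx0.0 Fy1.1 Fz-2.5 w0.0207
t21.10 yaw-81.64 tipx-73.7 y-42.5 z40.9 Fx0.3 Fy-0.2 Fz-2.0 w0.0209
t21.30 yaw-81.65 tipx-73.6 y-40.5 z40.9 Fx0.6 Fy0.2 Fz-1.0 w0.0209
t21.50 yaw-81.65 tipx-73.6 y-38.5 z41.0 Fx0.9 Fy-0.5 Fz-2.1 w0.0210
t21.70 yaw-81.64 tipx-73.6 y-36.5 z41.0 Fx0.3 Fy-0.3 Fz-1.9 w0.0207
t21.90 yaw-81.65 tipx-73.6 y-34.5 z40.9 Fx-0.1 Fy-0.1 Fz-1.8 w0.0212
t22.10 yaw-81.64 tipx-73.7 y-32.5 z40.9 Fx0.4 Fy-0.4 Fz-1.3 w0.0210
t22.30 yaw-81.64 tipx-73.7 y-30.5 z40.9 Fx-0.0 Fy0.3 Fz-1.9 w0.0208
t22.50 yaw-81.65 tipx-73.7 y-28.5 z40.9 Fx0.4 Fy-0.1 Fz-1.2 w0.0211
t22.70 yaw-81.65 tipx-73.7 y-26.5 z41.0 Fx-0.3 Fy0.2 Fz-1.2 w0.0208
```

```bash

python3 -m inch '[[[0.0033,0.0005,0],0,255],[[0.0033,0.0005,0],0,255]]'>/dev/null && python3 st.py && 
python3 -m inch '[[[0.0033,0.0005,0],0,255],[[0.0033,0.0005,0],0,255]]'>/dev/null && python3 st.py && 
python3 -m inch '[[[0.0033,0.0005,0],0,255],[[0.0033,0.0005,0],0,255]]'>/dev/null && python3 st.py && 
python3 -m inch '[[[0.0033,0.0005,0],0,255],[[0.0033,0.0005,0],0,255]]'>/dev/null && python3 st.py && 
python3 -m inch '[[[0.0033,0.0005,0],0,255],[[0.0033,0.0005,0],0,255]]'>/dev/null && python3 st.py && 
python3 -m inch '[[[0.0033,0.0005,0],0,255],[[0.0033,0.0005,0],0,255]]'>/dev/null && python3 st.py && 
python3 -m inch '[[[0.0033,0.0005,0],0,255],[[0.0033,0.0005,0],0,255]]'>/dev/null && python3 st.py && 
python3 -m inch '[[[0.0033,0.0005,0],0,255],[[0.0033,0.0005,0],0,255]]'>/dev/null && python3 st.py && 
python3 -m inch '[[[0.0033,0.0005,0],0,255],[[0.0033,0.0005,0],0,255]]'>/dev/null && python3 st.py && 
python3 -m inch '[[[0.0033,0.0005,0],0,255],[[0.0033,0.0005,0],0,255]]'>/dev/null && python3 st.py && 
python3 -m inch '[[[0.0033,0.0005,0],0,255],[[0.0033,0.0005,0],0,255]]'>/dev/null && python3 st.py && 
python3 -m inch '[[[0.0033,0.0005,0],0,255],[[0.0033,0.0005,0],0,255]]'>/dev/null && python3 st.py
```

```text
t22.90 yaw-81.65 tipx-73.7 y-24.5 z40.9 Fx0.4 Fy0.1 Fz-1.8 w0.0207
t23.10 yaw-81.64 tipx-73.7 y-22.5 z41.0 Fx-0.3 Fy0.0 Fz-1.3 w0.0209
t23.30 yaw-81.64 tipx-73.7 y-20.5 z40.9 Fx-0.7 Fy-0.6 Fz-1.2 w0.0207
t23.50 yaw-81.64 tipx-73.7 y-18.5 z40.9 Fx0.1 Fy-1.0 Fz-1.3 w0.0210
t23.70 yaw-81.65 tipx-73.7 y-16.4 z41.0 Fx0.6 Fy1.0 Fz-1.3 w0.0210
t23.90 yaw-81.64 tipx-73.8 y-14.4 z40.9 Fx-0.2 Fy0.1 Fz-0.8 w0.0205
t24.10 yaw-81.64 tipx-73.8 y-12.4 z41.0 Fx-0.2 Fy-0.1 Fz-2.0 w0.0207
t24.30 yaw-81.64 tipx-73.8 y-10.5 z40.9 Fx-0.3 Fy-0.4 Fz-1.4 w0.0213
t24.50 yaw-81.65 tipx-73.8 y-8.5 z40.9 Fx-0.8 Fy-0.8 Fz-1.6 w0.0208
t24.70 yaw-81.64 tipx-73.8 y-6.4 z40.9 Fx-0.6 Fy-0.3 Fz-1.6 w0.0209
t24.90 yaw-81.65 tipx-73.8 y-4.4 z40.9 Fx-0.1 Fy-1.1 Fz-2.0 w0.0204
t25.10 yaw-81.64 tipx-73.8 y-2.4 z40.9 Fx-0.0 Fy0.7 Fz-2.3 w0.0207
```

```bash

python3 -m inch '[[[0.0033,0.0005,0],0,255],[[0.0033,0.0005,0],0,255]]'>/dev/null && python3 st.py && 
python3 -m inch '[[[0.0033,0.0005,0],0,255],[[0.0033,0.0005,0],0,255]]'>/dev/null && python3 st.py && 
python3 -m inch '[[[0.0033,0.0005,0],0,255],[[0.0033,0.0005,0],0,255]]'>/dev/null && python3 st.py && 
python3 -m inch '[[[0.0033,0.0005,0],0,255],[[0.0033,0.0005,0],0,255]]'>/dev/null && python3 st.py && 
python3 -m inch '[[[0.0033,0.0005,0],0,255],[[0.0033,0.0005,0],0,255]]'>/dev/null && python3 st.py && 
python3 -m inch '[[[0.0033,0.0005,0],0,255],[[0.0033,0.0005,0],0,255]]'>/dev/null && python3 st.py && 
python3 -m inch '[[[0.0033,0.0005,0],0,255],[[0.0033,0.0005,0],0,255]]'>/dev/null && python3 st.py && 
python3 -m inch '[[[0.0033,0.0005,0],0,255],[[0.0033,0.0005,0],0,255]]'>/dev/null && python3 st.py && 
python3 -m inch '[[[0.0033,0.0005,0],0,255],[[0.0033,0.0005,0],0,255]]'>/dev/null && python3 st.py && 
python3 -m inch '[[[0.0033,0.0005,0],0,255],[[0.0033,0.0005,0],0,255]]'>/dev/null && python3 st.py && 
python3 -m inch '[[[0.0033,0.0005,0],0,255],[[0.0033,0.0005,0],0,255]]'>/dev/null && python3 st.py && 
python3 -m inch '[[[0.0033,0.0005,0],0,255],[[0.0033,0.0005,0],0,255]]'>/dev/null && python3 st.py
```

```text
t25.30 yaw-81.65 tipx-73.8 y-0.4 z40.9 Fx0.1 Fy0.6 Fz-1.0 w0.0208
t25.50 yaw-81.66 tipx-73.9 y1.4 z40.9 Fx-0.9 Fy-0.0 Fz-1.6 w0.0210
t25.70 yaw-81.71 tipx-73.9 y2.2 z40.6 Fx-0.6 Fy-2.8 Fz-1.7 w0.0211
t25.90 yaw-81.75 tipx-73.9 y3.4 z40.3 Fx-0.4 Fy-6.1 Fz0.5 w0.0208
```

Contact at y ≈ 2 mm. I'll relieve it and pull back gently to see whether the eye is caught.

```bash
python3 -m inch '[[[-0.008,-0.0012,0],0,255],[[0,0,0],0,255]]'>/dev/null ; python3 st.py && 
python3 -m inch '[[[-0.001,0.0066,0],0,255],[[-0.001,0.0066,0],0,255]]'>/dev/null && python3 st.py && 
python3 -m inch '[[[-0.001,0.0066,0],0,255],[[0,0,0],0,255]]'>/dev/null && python3 st.py && 
python3 -m inch '[[[-0.001,0.0066,0],0,255],[[0,0,0],0,255]]'>/dev/null && python3 st.py && 
python3 -m inch '[[[-0.001,0.0066,0],0,255],[[0,0,0],0,255]]'>/dev/null && python3 st.py && 
python3 -m inch '[[[-0.001,0.0066,0],0,255],[[0,0,0],0,255]]'>/dev/null && python3 st.py
```

```text
t26.10 yaw-81.65 tipx-73.8 y2.6 z40.8 Fx-0.0 Fy-3.0 Fz-1.2 w0.0209
```

```bash
python3 -m inch '[[[-0.0066,-0.001,0],0,255],[[0,0,0],0,255]]'>/dev/null ; python3 st.py && 
python3 -m inch '[[[-0.001,0.0066,0],0,255],[[-0.001,0.0066,0],0,255]]'>/dev/null && python3 st.py && 
python3 -m inch '[[[-0.001,0.0066,0],0,255],[[0,0,0],0,255]]'>/dev/null && python3 st.py && 
python3 -m inch '[[[-0.001,0.0066,0],0,255],[[0,0,0],0,255]]'>/dev/null && python3 st.py && 
python3 -m inch '[[[-0.001,0.0066,0],0,255],[[0,0,0],0,255]]'>/dev/null && python3 st.py && 
python3 -m inch '[[[-0.001,0.0066,0],0,255],[[0,0,0],0,255]]'>/dev/null && python3 st.py
```

```text
t26.30 yaw-81.59 tipx-73.8 y1.8 z41.1 Fx0.3 Fy-1.8 Fz-1.8 w0.0206
t26.50 yaw-81.63 tipx-77.8 y1.7 z41.2 Fx0.2 Fy-1.3 Fz-1.4 w0.0208
t26.70 yaw-81.59 tipx-80.5 y1.6 z41.1 Fx-0.9 Fy-1.3 Fz-1.0 w0.0205
t26.90 yaw-81.60 tipx-82.3 y1.4 z41.0 Fx0.9 Fy-0.6 Fz-1.9 w0.0208
t27.10 yaw-81.61 tipx-84.3 y1.3 z41.0 Fx-0.2 Fy-0.8 Fz-1.5 w0.0212
t27.30 yaw-81.63 tipx-85.8 y1.2 z41.0 Fx0.2 Fy-0.0 Fz-0.7 w0.0209
```

```bash

python3 -m inch '[[[-0.001,0.0066,0],0,255],[[0,0,0],0,255]]'>/dev/null && python3 st.py && 
python3 -m inch '[[[-0.001,0.0066,0],0,255],[[0,0,0],0,255]]'>/dev/null && python3 st.py && 
python3 -m inch '[[[-0.001,0.0066,0],0,255],[[0,0,0],0,255]]'>/dev/null && python3 st.py && 
python3 -m inch '[[[-0.001,0.0066,0],0,255],[[0,0,0],0,255]]'>/dev/null && python3 st.py && python3 -m inch '[[[0,0,0],0,255]]'>/dev/null && python3 st.py
```

```text
t27.50 yaw-81.66 tipx-87.3 y1.1 z41.0 Fx2.6 Fy0.6 Fz-1.5 w0.0210
t27.70 yaw-81.65 tipx-89.8 y1.1 z41.0 Fx3.6 Fy-0.3 Fz-1.5 w0.0209
```

Force +3.6 N with the tray following: the eye is caught (eye at y ≈ 7 mm). I pull smoothly, then creep to the stop.

```bash
sed -i 's/>3))/>6))/' st.py
python3 -m inch '[[[-0.001,0.0066,0],0,255],[[-0.0015,0.01,0],0,255],[[-0.0019,0.0132,0],0,255],[[-0.0019,0.0132,0],0,255],[[-0.0019,0.0132,0],0,255],[[-0.001,0.0066,0],0,255]]'>/dev/null && python3 st.py && 
python3 -m inch '[[[-0.0019,0.0132,0],0,255],[[-0.0019,0.0132,0],0,255],[[-0.0019,0.0132,0],0,255],[[-0.0019,0.0132,0],0,255],[[-0.001,0.0066,0],0,255]]'>/dev/null && python3 st.py && 
python3 -m inch '[[[-0.0019,0.0132,0],0,255],[[-0.0019,0.0132,0],0,255],[[-0.0019,0.0132,0],0,255],[[-0.0019,0.0132,0],0,255],[[-0.001,0.0066,0],0,255]]'>/dev/null && python3 st.py && 
python3 -m inch '[[[-0.0019,0.0132,0],0,255],[[-0.0019,0.0132,0],0,255],[[-0.0015,0.01,0],0,255],[[-0.001,0.0066,0],0,255]]'>/dev/null && python3 st.py
```

```text
t28.30 yaw-81.61 tipx-109.7 y1.0 z41.0 Fx3.6 Fy0.1 Fz-1.2 w0.0207
t28.80 yaw-81.62 tipx-127.6 y1.0 z41.0 Fx3.0 Fy-0.0 Fz-1.9 w0.0206
t29.30 yaw-81.62 tipx-145.6 y0.9 z40.9 Fx3.6 Fy-0.1 Fz-1.4 w0.0211
t29.70 yaw-81.63 tipx-158.4 y0.9 z40.9 Fx3.5 Fy0.2 Fz-1.9 w0.0210
```

```bash

python3 -m inch '[[[-0.001,0.0066,0],0,255],[[-0.001,0.0066,0],0,255],[[-0.001,0.0066,0],0,255],[[-0.0005,0.0033,0],0,255]]'>/dev/null && python3 st.py && 
python3 -m inch '[[[-0.0005,0.0033,0],0,255],[[-0.0005,0.0033,0],0,255],[[-0.0005,0.0033,0],0,255],[[0,0,0],0,255]]'>/dev/null && python3 st.py && 
python3 -m inch '[[[-0.0005,0.0033,0],0,255],[[-0.0005,0.0033,0],0,255],[[0,0,0],0,255]]'>/dev/null && python3 st.py && 
python3 -m inch '[[[-0.0005,0.0033,0],0,255],[[0,0,0],0,255]]'>/dev/null && python3 st.py && 
python3 -m inch '[[[-0.0005,0.0033,0],0,255],[[0,0,0],0,255]]'>/dev/null && python3 st.py && 
python3 -m inch '[[[-0.0005,0.0033,0],0,255],[[0,0,0],0,255]]'>/dev/null && python3 st.py && 
python3 -m inch '[[[-0.0005,0.0033,0],0,255],[[0,0,0],0,255]]'>/dev/null && python3 st.py && 
python3 -m inch '[[[-0.0005,0.0033,0],0,255],[[0,0,0],0,255]]'>/dev/null && python3 st.py && 
python3 -m inch '[[[-0.0005,0.0033,0],0,255],[[0,0,0],0,255]]'>/dev/null && python3 st.py && 
python3 -m inch '[[[-0.0005,0.0033,0],0,255],[[0,0,0],0,255]]'>/dev/null && python3 st.py
```

```text
t30.10 yaw-81.64 tipx-165.3 y0.9 z40.9 Fx3.1 Fy0.8 Fz-1.4 w0.0208
t30.50 yaw-81.64 tipx-168.2 y1.0 z41.0 Fx3.2 Fy-1.2 Fz-1.6 w0.0207
t30.80 yaw-81.64 tipx-170.2 y0.9 z40.9 Fx3.3 Fy-0.5 Fz-0.9 w0.0211
t31.00 yaw-81.64 tipx-171.1 y0.9 z40.9 Fx3.0 Fy-0.9 Fz-0.5 w0.0207
t31.20 yaw-81.64 tipx-172.1 y0.9 z41.0 Fx3.9 Fy0.8 Fz-1.3 w0.0211
t31.40 yaw-81.64 tipx-173.1 y0.9 z40.9 Fx2.9 Fy-1.1 Fz-1.8 w0.0209
t31.60 yaw-81.64 tipx-174.2 y0.9 z41.0 Fx2.2 Fy-0.2 Fz-1.2 w0.0208
t31.80 yaw-81.64 tipx-175.2 y0.9 z41.0 Fx2.9 Fy-0.0 Fz-1.1 w0.0207
t32.00 yaw-81.64 tipx-176.2 y0.9 z41.0 Fx2.6 Fy-0.7 Fz-1.4 w0.0211
t32.20 yaw-81.64 tipx-177.1 y0.9 z40.9 Fx2.9 Fy0.4 Fz-1.5 w0.0209
```

```bash

python3 -m inch '[[[-0.0005,0.0033,0],0,255],[[0,0,0],0,255]]'>/dev/null && python3 st.py && 
python3 -m inch '[[[-0.0005,0.0033,0],0,255],[[0,0,0],0,255]]'>/dev/null && python3 st.py && 
python3 -m inch '[[[-0.0005,0.0033,0],0,255],[[0,0,0],0,255]]'>/dev/null && python3 st.py && 
python3 -m inch '[[[-0.0005,0.0033,0],0,255],[[0,0,0],0,255]]'>/dev/null && python3 st.py && 
python3 -m inch '[[[-0.0005,0.0033,0],0,255],[[0,0,0],0,255]]'>/dev/null && python3 st.py && 
python3 -m inch '[[[-0.0005,0.0033,0],0,255],[[0,0,0],0,255]]'>/dev/null && python3 st.py && 
python3 -m inch '[[[-0.0005,0.0033,0],0,255],[[0,0,0],0,255]]'>/dev/null && python3 st.py && 
python3 -m inch '[[[-0.0005,0.0033,0],0,255],[[0,0,0],0,255]]'>/dev/null && python3 st.py && 
python3 -m inch '[[[-0.0005,0.0033,0],0,255],[[0,0,0],0,255]]'>/dev/null && python3 st.py && 
python3 -m inch '[[[-0.0005,0.0033,0],0,255],[[0,0,0],0,255]]'>/dev/null && python3 st.py
```

```text
t32.40 yaw-81.64 tipx-178.2 y0.9 z41.0 Fx3.1 Fy-0.1 Fz-0.6 w0.0214
t32.60 yaw-81.64 tipx-179.2 y0.9 z41.0 Fx2.3 Fy0.0 Fz-1.0 w0.0211
t32.80 yaw-81.64 tipx-180.2 y0.9 z41.0 Fx2.7 Fy-1.1 Fz-1.5 w0.0207
t33.00 yaw-81.64 tipx-181.2 y0.9 z40.9 Fx1.6 Fy0.3 Fz-1.7 w0.0211
t33.20 yaw-81.64 tipx-182.2 y0.9 z41.0 Fx1.9 Fy-0.8 Fz-2.2 w0.0206
t33.40 yaw-81.64 tipx-183.2 y0.9 z41.0 Fx2.5 Fy-0.2 Fz-1.4 w0.0210
t33.60 yaw-81.63 tipx-184.2 y0.9 z41.0 Fx2.3 Fy0.6 Fz-1.6 w0.0210
t33.80 yaw-81.66 tipx-184.5 y0.8 z40.9 Fx4.5 Fy1.2 Fz-1.8 w0.0213
t34.00 yaw-81.68 tipx-184.6 y0.8 z40.9 Fx6.3 Fy0.3 Fz-1.6 w0.0205
```

The stop is reached: the position holds at -184.5 while force rises to 6.3 N. Next I relieve it, slide the tip out of the ring sideways, and withdraw.

```bash
sed -i 's/>6))/>3.5))/' st.py
python3 -m inch '[[[0.0015,-0.01,0],0,255],[[0.0015,-0.01,0],0,255],[[0.0015,-0.01,0],0,255],[[0,0,0],0,255]]'>/dev/null ; python3 st.py && 
python3 -m inch '[[[-0.007,-0.001,0],0,255],[[-0.007,-0.001,0],0,255],[[-0.007,-0.001,0],0,255]]'>/dev/null && python3 st.py && 
python3 -m inch '[[[-0.01,-0.0015,0],0,255],[[-0.01,-0.0015,0],0,255],[[-0.01,-0.0015,0],0,255]]'>/dev/null && python3 st.py && 
python3 -m inch '[[[-0.01,-0.0015,0],0,255],[[-0.01,-0.0015,0],0,255],[[-0.01,-0.0015,0],0,255]]'>/dev/null && python3 st.py && 
python3 -m inch '[[[-0.01,-0.0015,0],0,255],[[-0.01,-0.0015,0],0,255],[[-0.01,-0.0015,0],0,255],[[0,0,0],0,255]]'>/dev/null && python3 st.py
```

```text
t34.40 yaw-81.65 tipx-177.0 y0.9 z40.9 Fx0.3 Fy0.3 Fz-1.3 w0.0208
t34.70 yaw-81.62 tipx-177.2 y-5.6 z40.9 Fx1.0 Fy0.1 Fz-1.3 w0.0210
t35.00 yaw-81.64 tipx-176.9 y-14.9 z41.0 Fx-0.5 Fy0.0 Fz-1.9 w0.0210
t35.30 yaw-81.64 tipx-176.8 y-23.9 z41.0 Fx-0.3 Fy-0.0 Fz-1.5 w0.0210
t35.70 yaw-81.64 tipx-176.7 y-33.3 z40.9 Fx-0.8 Fy-0.5 Fz-2.0 w0.0212
```

Tip is clear of the ring without contact. Withdraw 70 mm, then lower toward the bench.

```bash

python3 -m inch '[[[-0.005,0.033,0],0,255],[[-0.01,0.066,0],0,255],[[-0.01,0.066,0],0,255],[[-0.01,0.066,0],0,255],[[0,0,0],0,255],[[0,0,-0.02],0,255],[[0,0,-0.02],0,255],[[0,0,-0.02],0,255],[[0,0,-0.01],0,255],[[0,0,0],0,255],[[0,0,0],0,255]]'>/dev/null ; python3 st.py && 
python3 -m inch '[[[0,0,-0.0033],0,255],[[0,0,-0.0033],0,255],[[0,0,0],0,255]]'>/dev/null && python3 st.py
```

```text
t36.80 yaw-81.67 tipx-246.7 y-33.2 z19.9 Fx-0.2 Fy-0.2 Fz-2.5 w0.0212
t37.10 yaw-81.65 tipx-246.9 y-33.2 z18.0 Fx0.3 Fy-0.1 Fz-1.1 w0.0209
```

```bash

for k in 1; do python3 -m inch '[[[0,0,-0.0033],0,255],[[0,0,0],0,255]]'>/dev/null && python3 st.py && 
python3 -m inch '[[[0,0,-0.0033],0,255],[[0,0,0],0,255]]'>/dev/null && python3 st.py && 
python3 -m inch '[[[0,0,-0.002],0,255],[[0,0,0],0,255]]'>/dev/null && python3 st.py;  python3 -m inch '[[[0,0,-0.002],0,255],[[0,0,0],0,255]]'>/dev/null && python3 st.py; done
```

```text
t37.30 yaw-81.64 tipx-246.9 y-33.2 z16.9 Fx-0.0 Fy-0.4 Fz-2.6 w0.0211
t37.50 yaw-81.64 tipx-246.9 y-33.2 z15.9 Fx-0.0 Fy0.7 Fz-1.5 w0.0207
t37.70 yaw-81.64 tipx-246.9 y-33.2 z15.3 Fx0.4 Fy-0.5 Fz-1.6 w0.0212
t37.90 yaw-81.64 tipx-246.9 y-33.1 z14.9 Fx-0.3 Fy-0.8 Fz0.1 w0.0209
```

```bash
python3 -m inch '[[[0,0,-0.0015],0,255],[[0,0,0],0,255]]'>/dev/null ; python3 st.py;
python3 -m inch '[[[0,0,0],0,185],[[0,0,0],0,170],[[0,0,0],0,120],[[0,0,0],0,60],[[0,0,0],0,0],[[0,0,0],0,0],[[0,0,0],0,0],[[0,0,0.05],0,0],[[0,0,0.1],0,0],[[0,0,0.16],0,0],[[0,0,0.16],0,0],[[0,0,0.16],0,0]]'; python3 -m inch '[[[0,0,0.1],0,0],[[0,0,0],0,0],[[0,0,0],0,0]]'>/dev/null
python3 - <<'E'
from h import *
np.set_printoptions(precision=4,suppress=True)
print(r.sense()['eef_pos'],r.sense()['clock'])
im=viewer.camera('wrist');cv2.imwrite('pics/end.png',im)
m=cv2.inRange(cv2.cvtColor(im,cv2.COLOR_BGR2HSV),(20,150,100),(35,255,255))
n,l,st,ce=cv2.connectedComponentsWithStats(m)
for k in range(1,n):
    if st[k,4]>200:
        ys,xs=np.where(l==k);P=np.array([at('wrist',(x,y),.03)[:2] for x,y in zip(xs,ys)],np.float32);print(cv2.minAreaRect(P))
t=viewer.camera('top');s=viewer.camera('scene')
for c,l in(('top','tray'),('scene','tray'),('top','hook'),('scene','hook'),('top','tray_rail')):
    print(c,l,[(round(d['conf'],2),round(d['centre'][0]*512),round(d['centre'][1]*384)) for d in finder.spot_in(l,c)][:4])
for c,i in(('top',t),('scene',s)):
    h=cv2.cvtColor(i,cv2.COLOR_BGR2HSV)
    red=cv2.inRange(h,(0,130,80),(8,255,255))|cv2.inRange(h,(172,130,80),(180,255,255))
    n,l,st,ce=cv2.connectedComponentsWithStats(red);print(c,'red',[(ce[k].round(1),st[k,4]) for k in range(1,n) if st[k,4]>3])
    b=np.radians(-81.7);ex=np.array([np.cos(b),np.sin(b)]);ey=np.array([-ex[1],ex[0]])
    print('eye pred',proj(c,[*(np.array([.52,-.135])-.028*ex+.007*ey),.055]))
E
```

```text
t38.10 yaw-81.64 tipx-246.9 y-33.1 z14.9 Fx-0.1 Fy-2.3 Fz6.0 w0.0209
clock: 39.3
eef_pos: [0.4458, 0.1393, 0.1639]
tool_rot: [0.655, 0.755, -0.0, 0.0]
wrist_force: [1.8, -0.9, 0.2]
gripper_width: 0.0851
finger_force: 0.0
[0.4465 0.139  0.1923] 39.6
((0.4461270272731781, 0.14195984601974487), (0.024424228817224503, 0.09327404946088791), 7.427248001098633)
((0.10484922677278519, -0.17470557987689972), (0.059544485062360764, 0.03034224547445774), 55.64407730102539)
top tray [(0.76, 329, 165)]
scene tray [(0.71, 344, 190), (0.62, 309, 206)]
top hook [(0.97, 358, 281), (0.38, 238, 189)]
scene hook [(0.89, 358, 356), (0.77, 113, 192), (0.65, 296, 201)]
top tray_rail [(0.61, 330, 165), (0.42, 292, 181)]
top red [(array([322.2, 164.3]), np.int32(54)), (array([491.2, 323.2]), np.int32(32))]
eye pred [321.8739 163.5716]
scene red [(array([446.9, 115.3]), np.int32(47)), (array([337.8, 191.3]), np.int32(92))]
eye pred [337.9258 189.5097]
```

The red eye shows at the predicted flush position in both cameras: top (322,164) and scene (338,191). The handle lies flat on the bench at (0.446, 0.142). I'm handing the job in.

```bash
python3 -c "
from rig import r
print(r.close_job())"
```

```text
the job is handed in; nothing more can be done
None
```

The job is handed in: the tray was drawn out to its stop and the smallest hooked rod laid flat on the bench, clear of stand and tray. Along the way I viewed 11 pictures against the limit of 10, and the fingertips pressed the bench at about 47 N while I was finding its height.

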